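Open the carving-tool case and prop its lid on the stay

ROBOT

A 6-joint arm with a two-finger parallel gripper is mounted at the origin on the work surface. World frame = base frame: x ahead of the robot, y to its left, z up, the work surface at z = 0. Lengths are in mm, angles in degrees, forces in N, time in s.
With the tool pointing down it reaches from about 300 to 850 mm from the base axis. Payload 4.2 kg.
Tool frame: the origin (TCP) lies at the very end of the fingers, on their centre line; the grasp point (between the pads) lies 19 mm behind it (env.tcp_to_grasp is the distance from the TCP to the grasp point, in mm); z points along the fingers, y is the line along which they close (so a half turn about z gives the same grasp; the last joint's range is limited). The gripper opens to 91 mm and grips with 3 to 60 N. Pads are 32 mm wide; open, the fingers measure 118 mm over their backs; the gripper's body (76 mm by 178 mm) begins 60 mm behind the grasp point.
Start: joints at [-76.891, 18.312, 89.639, -0, 72.044, -1.146], TCP at [141.591, -557.311, 213.976] pointing down, gripper open.
Joint ranges: [-177.97, 177.97], [-48.28, 115.42], [12.27, 149.76], [-77.06, 257.06], [2.81, 150.46], [-146.56, 146.56]. Speed limits (degrees/s): [147.25, 147.25, 180, 180, 180, 180].

INTERFACE

Orientations are given as [roll, pitch, yaw] about the fixed x, y, z axes, in that order (R = Rz(yaw) Ry(pitch) Rx(roll)).
In Python, from workcell import env gives the robot as it stands.
- The arm moves only by the tool move_arm, never from a script. Its argument "plan" is a list of rows, each a list of 3 entries, a list of its own where there are three numbers: the shift along the world's x, y, z in cm, then the turn about the world's z in degrees, then the closure, from 0 (fully open) to 1 (shut). In form: [[[x, y, z], turn, claw], ...]. A call has 1 to 5 rows; each row shifts and turns the commanded pose from where the row before left it; what a row does not reach is not made up. A row lasts 1/10 s, in which the tool goes at most 50 mm and 8.59 degrees, less where a joint would pass 70% of its speed; a pose out of reach is approached as far as the arm can. A call is refused whole if a number of a shift passes 5 or a number of a turn 8.59, either way. A call with a gripper value outside its range is refused whole. The fingers move at their own pace and stop on an object; "squeeze" is the grip in N (left out, the last holds). Time passes only in rows, so rows that do not move let the fingers close. It gives the time, the measured TCP pose, the force, the opening and the grip force at its end, in the units of the state.
- env.state(): the state, without advancing time (a new reading comes with each control period).
- env.grab_frame(name): name is "scene" or "top"; returns a dict with "frame" (480x640x3 uint8, red, green, blue), "z_map" (480x640 float32, mm along the optical axis (not along the pixel's ray), 0 where there is no reading), "fovy" (degrees; the focal length in pixels is half the picture's height over the tangent of half this angle, whatever the lens; pixels are square), "cx", "cy" (the principal point, pixels), "position" and "orientation" of the camera in the world. Camera axes: x right, y down, z forward; pixel columns grow to the right and rows downward; lengths in mm; the calibration is good to about 2 mm. A picture is of the moment at which its call begins.
- env.job_done(): hands the job in; it is judged then, once.
Trained networks look in a picture, given as the dict that the camera call returned (one of the last four; its "shot" number tells which), for a name from the list of things; names that differ only in an ending like _2 or _b are one class to them, and where a whole thing is asked for, a point or a joint stands for the part that bears it (a point fixed in the world has none). Each returns a list of dicts, best first, with "score" (0 to 1); they miss things now and then, are a little off and sometimes report something else, mostly with a low value. They report only what shows in the picture. A call takes as long as a camera call.
- env.search_frame(picture, label): "point" ([column, row] in pixels, amid what is visible of it).
- env.landmark_of(picture, label): "point" ([column, row] in pixels: a listed point, or the origin of a listed thing).
The state is a dict: "time_s": time; "qpos": joint angles; "qvel": joint speeds; "effort": joint torques, N m; "ee_pos": TCP position; "ee_rot": TCP orientation; "force": force on the tool from outside, world axes, zero at the start; "torque": the same for the moment, N m; "gripper_width": finger opening in mm; "gripper_force": force on a finger pad.
Only numpy, scipy, OpenCV 4.12 (cv2) and the standard library are available. Lean on these libraries where they do the work, as an engineer would, in place of code of your own. Each camera call takes 0.05 s, during which the arm holds its last target. There are 200 camera calls.

TASK

Open the steel tool case and leave its lid propped for work: press the spring catch on its front and let the lid pop ajar by itself with nothing touching it, then raise the lid and push the folding stay's knee through straight until it locks, so that the lid stands on the stay when you let go. Push nothing hard, and leave the tape, the jar and the bottle beside the case where they are.

Things in the scene. Friction and masses are not known exactly. Their poses are not given: they have to be found in the camera images.
- case: Grey steel tool case, fixed on the table: 200 (x) by 300 (y), 104 high shut: an open tub 75 high, walls 4 thick, and a lid 28 deep. Origin: centre of the underside; x points from the front (catch side, turned to the robot's right, -y) to the hinge side, y to the side near the robot, z up. The hinge line runs along y at x 100, z 76. Foam fills it to 38. Points in brackets: mm in this frame.
- catch_pad (a point): Press point on the catch: middle of the outer half of its steel paddle, on its outer face, (-130, 0, 38). The paddle, 40 wide (y) by 36, slopes down and outwards from its pin at (-110, 0, 55), in the middle of the case's front. Its face looks forward and up: a square press runs along (0.69, 0, -0.72) in the case frame, 44 degrees off vertical. A hooked nose above the pin holds the lid's strike.
- catch (a joint): Catch angle: 0 at rest, grows as the paddle is pressed, stop at 0.28 rad (about 7 mm at the pad). Spring return: the pad takes about 5 N to start and 9 N at the stop. At about 0.2 rad the nose slips off and the lid flies up.
- lid (a joint): Lid angle: 0 shut, grows as it opens. Freed, it is thrown up by a leaf spring at the hinge within 0.3 s and settles on the leaf at about 0.41 rad. Raising it further takes about 3 to 5 N at the front edge (lid about 0.55 kg). Above about 1.2 rad pin friction holds it where it is left; lower it falls back. The stay comes straight and stops it at 1.38; on the locked stay it stands at 1.37.
- hinge (a point): Middle of the lid's hinge line, (100, 0, 76). Axes turn with the lid (about y) and match the case's when shut. While opening, the lid's front sweeps an arc of radius 211 about this line, up and away from the robot: a gripper standing upright over the catch would be in its way.
- lid_edge (a point): Lower outer edge of the lid's front wall, 60 from its middle towards +y of the case, 200 from the hinge line: lift here from below once the lid is ajar (the edge is then about 80 above the tub's rim). The wall is 4 thick and 28 high; behind it the lid is hollow. Axes turn with the lid: -x from hinge to front edge, z out through the lid's top.
- knee (a joint): Knee of the folding stay: 0 folded (lid shut), about 0.6 with the lid ajar, 2.87 straight, 3.09 at its stop, locked past straight. Raising the lid alone draws it only to about straight, unlocked. With the lid up, push the knee back and down, square to the stay, along (0.77, 0, -0.64) in the case frame (50 degrees off vertical), until it stops; about 2 to 6 N against pin friction.
- knee_pin (a point): Centre of the knee's round steel boss, 16 in diameter, 16 long (y), in the stay inside the right (-y) side wall, at y -136. The knee folds to the front; as the lid rises it comes up on the front, upper side of the line between the stay's end pins. Straight it lies at (42, -136, 123), locked about 8 mm beyond, towards the hinge and down.
- stay_arm: Lower of the stay's two steel strips (each 75 between pins, 12 wide, 3 thick), from its pin in the tub (the origin, (-5, -138, 66)) to the knee; the upper one runs from the knee to a pin in the lid.
- tape: Roll of masking tape lying flat, 100 in diameter, 24 high; leave it alone. Origin: centre of its underside.
- jar: Black paint jar, 64 in diameter, 75 high; leave it alone. Origin: centre of its underside.
- bottle: White plastic bottle, 54 in diameter, 150 high; leave it alone. Origin: centre of its underside.

How it is judged (in metres and radians):
On the way:
1. the freed lid has sprung ajar by itself (more than 0.33 rad), with the robot clear of it (value of joint lid above 0.33 rad and contact force between each of the fingers, the arm and lid below 0.2 N), for 0.2 s.
At the end, for the whole second after the job is handed in: The lid stands still on its stay, 1.33 rad or more from shut, the knee locked past straight (joint above 3.02, straight being 2.87), and the tape, jar and bottle still stand upright within 30 mm of where they were (value of joint lid above 1.33 rad and value of joint knee above 3.02 rad and velocity of joint lid between -0.05 and 0.05 rad/s and distance of each of tape, jar, bottle from where it was at the start of the episode below 0.03 m and angle between each of tape, jar, bottle's own z axis and vertical below 0.15 rad); the robot touches nothing.
It fails at once if the robot touches the lid before it has sprung ajar by itself (lid below 0.33 rad) (value of joint lid below 0.33 rad and contact force between any of the fingers, the arm and lid above 1 N).
It fails at once if the catch, the lid or the stay is forced: pushed with more than 40 N (contact force between any of the fingers, the arm and catch above 40 N or contact force between any of the fingers, the arm and lid above 40 N or contact force between any of the fingers, the arm and stay_arm above 40 N).
It fails at once if the tape, the jar or the bottle is pushed more than 30 mm (distance of any of tape, jar, bottle from where it was at the start of the episode above 0.03 m).
It also fails if it takes over 38 s, if anything falls off the work surface, if the arm or the gripper's body presses on something with over 40 N, if the wrist force passes 120 N, or if a joint passes its speed limit or range.

## Working session

There is one attempt and no reset: what is moved stays moved. The work goes in short steps, Python scripts to look and compute and a tool call to move; the robot and the scene stay as the last step left them, time stands still between calls to the robot, and variables do not carry over. Pictures are saved under pics/ and viewed, at most 10 in all, crops included, and the job is handed in when it is done.

Besides the shell and the picture viewer there is one more tool, called after ">>>" in YAML: its name, and indented under it one key for each argument. move_arm: Moves the arm, as the interface text tells. Its arguments: {"type":"object","properties":{"plan":{"type":"array","items":{"type":"array"}},"squeeze":{"type":"number"}},"required":["plan"]}

```bash
mkdir -p pics; ls; cat > h.py <<'E'
from workcell import env
import numpy as np, cv2
def rot(o):
    o=np.array(o,float)
    if o.shape==(3,3): return o
    if o.size==4: raise Exception('quat')
    from scipy.spatial.transform import Rotation as R
    return R.from_euler('xyz',o,degrees=True).as_matrix()
def ray(p,uv):
    f=240/np.tan(np.radians(p['fovy'])/2)
    return rot(p['orientation'])@np.array([(uv[0]-p['cx'])/f,(uv[1]-p['cy'])/f,1])
def at_depth(p,uv,k=2):
    u,v=int(round(uv[0])),int(round(uv[1]))
    z=p['z_map'][max(v-k,0):v+k+1,max(u-k,0):u+k+1]; z=z[z>0]
    return np.array(p['position'])+ray(p,uv)*np.median(z) if z.size else None
def proj(p,X):
    f=240/np.tan(np.radians(p['fovy'])/2)
    c=rot(p['orientation']).T@(np.array(X,float)-np.array(p['position']))
    return [c[0]/c[2]*f+p['cx'],c[1]/c[2]*f+p['cy']]
def tri(p,a,q,b):
    d=[ray(p,a),ray(q,b)];d=[x/np.linalg.norm(x) for x in d]
    A=sum(np.eye(3)-np.outer(x,x) for x in d)
    y=sum((np.eye(3)-np.outer(x,x))@np.array(o) for x,o in zip(d,[p['position'],q['position']]))
    X=np.linalg.solve(A,y); return X, [np.linalg.norm((np.eye(3)-np.outer(x,x))@(X-np.array(o))) for x,o in zip(d,[p['position'],q['position']])]
E
python3 - <<'E'
from h import *
np.set_printoptions(precision=1,suppress=True)
s=env.grab_frame('scene');t=env.grab_frame('top')
for n,p in (('scene',s),('top',t)):
    cv2.imwrite(f'pics/{n}0.png',p['frame'][:,:,::-1]); print(n,p['position'],p['orientation'],p['fovy'],p['cx'],p['cy'])
    for l in ['case','catch_pad','hinge','lid_edge','knee_pin','stay_arm','tape','jar','bottle']:
        r=env.landmark_of(p,l)
        for d in r[:2]: print(l,np.array(d['point']),round(d['score'],2),at_depth(p,d['point']))
print(env.state())
E
```

```text
pics
scene [804.7 430.4 807.6] [-145.4    0.6  152.4] 48.8155180915735 327.02078954080866 240.57559807011302
case [341.6 245.5] 0.94 [569.6  16.3 103.4]
catch_pad [280.5 205.4] 0.6 [ 595.1 -183.     0.2]
hinge [395.2 246.9] 0.7 [483.9  45.5  77.9]
hinge [311.6 178.9] 0.53 [ 548.7 -132.9  103.4]
lid_edge [313.9 179.5] 0.62 [ 546.  -129.1  104.1]
lid_edge [443.1 283.4] 0.23 [435.  124.8  38.8]
tape [312.2 148.2] 0.84 [ 471.  -292.6   -1.3]
tape [282.3 207.4] 0.22 [621.  -99.5 103.1]
jar [267.4 346.2] 0.55 [741.3  96.9  54. ]
bottle [447.9 284.6] 0.74 [430.1 131.2  40.6]
top [518.2   3.4 793.8] [-174.3   -0.4  -90.4] 57.51790504533915 310.2753156979941 232.38473034938997
case [332.5 265.5] 0.62 [533.9 -36.5 103.8]
catch_pad [398.1 225.2] 0.65 [ 605.1 -156.2   34.3]
hinge [287.5 302.3] 0.97 [477.1  34.5 103.4]
lid_edge [406.6 263.5] 0.97 [ 536.3 -153.5  103.5]
tape [472.  301.2] 0.56 [ 470.4 -293.4   -1.1]
bottle [246.3 337.8] 0.67 [423.5  98.  105.6]
{'time_s': 1.0, 'qpos': array([-76.9,  18.3,  89.6,  -0. ,  72. ,  -1.1]), 'qvel': array([ 0. , -0. ,  0. , -0. ,  0.1,  0. ]), 'effort': array([ -0. , -41.2, -23.2,   0.1,   0. ,   0. ]), 'ee_pos': array([ 141.6, -557.3,  214. ]), 'ee_rot': array([180. ,   0. ,  14.3]), 'force': array([ 0.2, -0.3, -0.6]), 'torque': array([ 0., -0.,  0.]), 'gripper_force': 0.0, 'gripper_width': 91.22268242869006}
```

View pics/scene0.png

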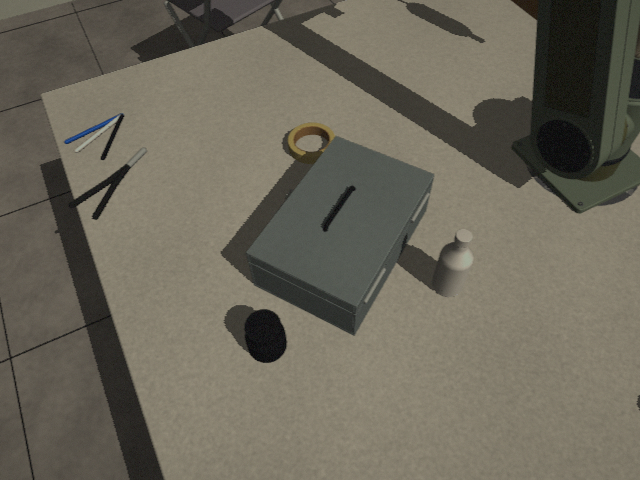

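View pics/top0.png

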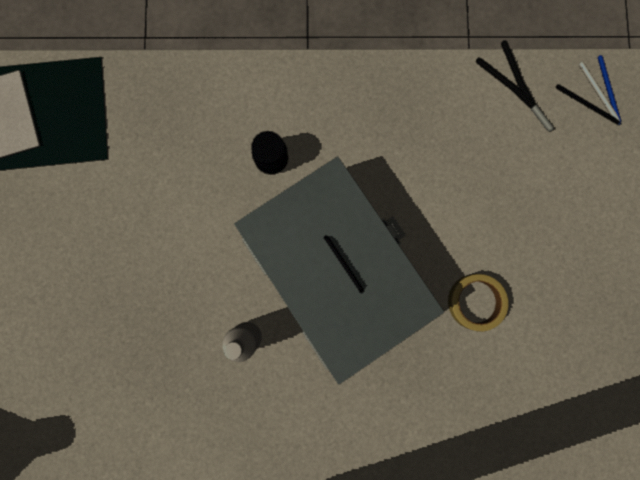

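The scene view shows the case shut, with the tape beyond it at (312,145), the jar at (267,335) and the bottle at (453,265). The top view shows the lid's corners at (338,157), (236,224), (338,383) and (443,311), and the catch at (394,231). Next I fit the lid rectangle from the depth map.

```bash
cat >> h.py <<'E'
def cloud(p):
    v,u=np.mgrid[0:480,0:640]; f=240/np.tan(np.radians(p['fovy'])/2); z=p['z_map']
    c=np.stack([(u-p['cx'])/f*z,(v-p['cy'])/f*z,z],-1)
    X=c@rot(p['orientation']).T+np.array(p['position']); X[z<=0]=np.nan; return X
E
python3 - <<'E'
from h import *
np.set_printoptions(precision=1,suppress=True)
P={n:env.grab_frame(n) for n in('scene','top')}
for n,p in P.items():
    X=cloud(p); m=((X[...,2]>96)&(X[...,2]<110)).astype(np.uint8)
    k,l,st,_=cv2.connectedComponentsWithStats(m); i=1+np.argmax(st[1:,4]); Q=X[l==i]
    r=cv2.minAreaRect(Q[:,:2].astype(np.float32)); print(n,r,Q[:,2].mean(),'\n',cv2.boxPoints(r))
    for lo,hi,nm in((10,30,'tape'),(60,78,'jar'),(135,156,'bot')):
        m=((X[...,2]>lo)&(X[...,2]<hi)).astype(np.uint8);k,l,st,_=cv2.connectedComponentsWithStats(m)
        for i in range(1,k):
            if st[i,4]>60: Q=X[l==i];print('  ',nm,st[i,4],Q[:,:2].min(0),Q[:,:2].max(0))
t=P['top'];X=cloud(t)
g=X[222:244:2,384:406:2]
for row in g: print(' '.join('%d,%d,%d'%tuple(a) for a in row))
E
```

```text
scene ((530.5245971679688, -43.26683044433594), (303.2628173828125, 201.0382080078125), 33.0279541015625) 103.30289437822842 
 [[ 348.6  -41.6]
 [ 458.2 -210.2]
 [ 712.4  -44.9]
 [ 602.9  123.7]]
   tape 793 [ 420.  -344.9] [ 520.4 -246.2]
   tape 2226 [-100.7 -100. ] [105.8 105.3]
   tape 643 [ 784.2 -447.9] [ 958.1 -313.8]
   tape 850 [350.8 -45.3] [710.5 122.1]
   tape 183 [398.8  94.5] [438.5 141. ]
   tape 193 [705.7  71.2] [767. 104.]
   jar 150 [-43.7  53.6] [36.1 69.7]
   jar 126 [422.    8.1] [518.4  67.7]
   jar 200 [399.   96.1] [438.9 140.8]
   jar 600 [572.4 -44.7] [710.8 122.6]
   jar 1084 [707.8  42.7] [763.4 100.3]
   bot 987 [ -5.9 -36.4] [160.   99.7]
   bot 256 [399.  101.7] [424.5 126.5]
top ((531.227294921875, -45.13934326171875), (300.1600036621094, 200.5225830078125), 32.99235916137695) 103.66809317033233 
 [[ 350.8  -42.8]
 [ 459.9 -211. ]
 [ 711.7  -47.5]
 [ 602.5  120.7]]
   tape 879 [ 783.4 -452.1] [ 958.2 -317.2]
   tape 91 [703.4  37.2] [736.4  93.9]
   tape 1417 [ 420.2 -346.2] [ 519.2 -247.5]
   jar 902 [707.4  41.2] [762.5  96.9]
   bot 274 [399.3  98.
[... 791 characters left out ...]
162,33 596,-174,-1
583,-118,104 583,-121,104 583,-125,102 583,-128,102 584,-134,87 584,-138,85 584,-141,88 584,-144,88 588,-157,41 589,-161,39 589,-165,34
580,-118,103 580,-122,102 580,-125,103 579,-128,104 579,-131,103 581,-138,86 584,-148,53 585,-153,46 585,-157,43 585,-161,39 589,-173,0
576,-118,104 576,-121,103 576,-124,105 576,-127,105 576,-131,105 578,-138,81 580,-147,57 581,-152,47 581,-155,49 585,-170,-1 585,-173,0
573,-118,103 573,-122,102 573,-124,104 573,-127,104 573,-131,104 573,-134,102 577,-147,57 577,-150,55 581,-166,0 581,-170,-1 581,-173,0
570,-118,101 570,-121,104 570,-125,102 570,-127,104 570,-131,104 570,-134,102 570,-138,100 573,-150,56 573,-152,63 578,-170,-2 578,-173,0
```

>>> move_arm:
  plan:
    - [[3.6,3.0,0],8.36,1]
    - [[3.6,3.0,0],8.36,1]
    - [[3.6,3.0,0],8.36,1]
    - [[3.6,3.0,0],8.36,1]
    - [[3.6,3.0,0],8.36,1]
  squeeze: 10

```text
time_s: 1.6
ee_pos: [322.8, -406.0, 214.2]
ee_rot: [180.0, 0.0, 56.4]
force: [0.9, -0.4, -0.3]
gripper_width: 54.3
gripper_force: 0.0
```

>>> move_arm:
  plan:
    - [[3.6,3.0,0],8.36,1]
    - [[3.6,3.0,0],8.36,1]
    - [[3.6,3.0,0],8.36,1]
    - [[3.6,3.0,0],8.36,1]
    - [[3.6,3.0,0],8.36,1]

```text
time_s: 2.1
ee_pos: [502.9, -255.9, 214.2]
ee_rot: [180.0, 0.0, 98.2]
force: [0.7, -0.4, -0.0]
gripper_width: 14.1
gripper_force: 0.0
```

>>> move_arm:
  plan:
    - [[3.6,3.0,0],8.36,1]
    - [[3.6,3.0,0],8.36,1]
    - [[3.6,3.0,0],8.36,1]
    - [[0,0,0],0,1]

```text
time_s: 2.5
ee_pos: [613.4, -163.3, 213.2]
ee_rot: [179.9, -0.0, 123.3]
force: [-1.1, -0.7, 0.1]
gripper_width: 0.5
gripper_force: 0.0
```

>>> move_arm:
  plan:
    - [[0.1,-0.1,-4.5],0,1]
    - [[0,0,-4.5],0,1]
    - [[0,0,-4.5],0,1]
    - [[0,0,-1.9],0,1]
    - [[0,0,0],0,1]

```text
time_s: 3.0
ee_pos: [607.6, -168.1, 56.5]
ee_rot: [-179.7, -0.3, 122.9]
force: [0.7, 0.0, 0.6]
gripper_width: 0.4
gripper_force: 0.0
```

```bash
cat >> h.py <<'E'
C=np.array([531,-44.5,0]); a=np.radians(123); ex=np.array([np.cos(a),np.sin(a),0]); ey=np.array([-np.sin(a),np.cos(a),0])
def tocase(X): d=np.array(X)-C; return np.array([d@ex,d@ey,d[2]])
def toworld(q): return C+q[0]*ex+q[1]*ey+np.array([0,0,q[2]])
E
python3 - <<'E'
from h import *
np.set_printoptions(precision=1,suppress=True)
t=env.grab_frame('top'); s=env.grab_frame('scene')
st=env.state(); print(st['time_s'],st['ee_pos'],tocase(st['ee_pos']),st['force'],st['qpos'])
e=st['ee_pos']; print('edge px',proj(s,toworld([-131,0,e[2]])),'tcp',proj(s,e),proj(t,e))
c=s['frame'][140:330,180:420,::-1]; cv2.imwrite('pics/b.png',cv2.resize(c,None,fx=3,fy=3,interpolation=2))
E
```

```text
3.1 [ 610.8 -168.9   60.6] [-147.8    0.8   60.6] [ 0.6  0.  -0.2] [-16.5  30.6  93.3  -0.   56.1 -49.4]
edge px [np.float64(280.7569427719964), np.float64(197.0912638931694)] tcp [np.float64(273.21365877432373), np.float64(193.34576749519658)] [np.float64(408.7299910786917), np.float64(219.99577458424633)]
```

View pics/b.png

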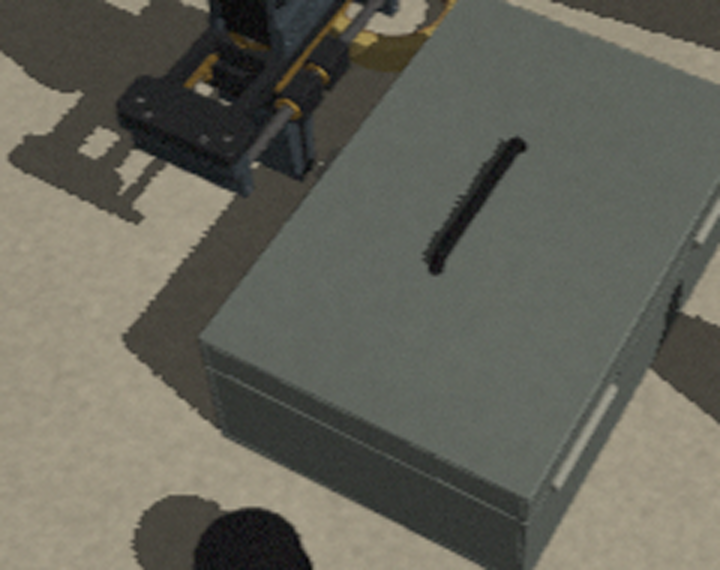

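Picture: the closed fingers hang just in front of the catch, at about crop pixel (290,170), and the gripper body is clear of the lid. I'll lower to just above the paddle, press, and pull back at once in the same plan.

>>> move_arm:
  plan:
    - [[-0.08,0.13,-1.2],0,1]
    - [[0,0,-1.0],0,1]
    - [[0,0,0],0,1]

```text
time_s: 3.4
ee_pos: [610.4, -167.3, 38.0]
ee_rot: [179.9, 0.1, 122.9]
force: [0.8, -0.9, 2.7]
gripper_width: 0.5
gripper_force: 1.4
```

```bash
python3 - <<'E'
from h import *
np.set_printoptions(precision=1,suppress=True)
st=env.state(); print(st['time_s'],st['ee_pos'],tocase(st['ee_pos']),st['force'],st['ee_rot'])
E
```

```text
3.4 [ 610.4 -167.3   38. ] [-146.3    0.2   38. ] [ 0.8 -0.9  2.7] [179.9   0.1 122.9]
```

>>> move_arm:
  plan:
    - [[0,0,-0.5],0,1]
    - [[0,0,-0.5],0,1]
    - [[0,0,0],0,1]
    - [[2.5,-3.8,0],0,1]
    - [[2.5,-3.8,0],0,1]

```text
time_s: 3.9
ee_pos: [660.1, -242.9, 28.6]
ee_rot: [-180.0, -0.0, 123.0]
force: [0.8, -0.4, 0.2]
gripper_width: 0.8
gripper_force: 0.0
```

```bash
cat >> h.py <<'E'
def lidangle(p):
    X=cloud(p).reshape(-1,3); q=X-C; q=np.stack([q@ex,q@ey,q[:,2]],1)
    ok=(abs(q[:,1])<140)&(q[:,0]>-120)&(q[:,0]<140)&(q[:,2]>90)&(q[:,2]<330); q=q[ok]
    r=np.hypot(100-q[:,0],q[:,2]-76); th=np.arctan2(q[:,2]-76,100-q[:,0])-np.arcsin(np.clip(28/r,-1,1)); k=(r>80)&(r<200)
    return np.median(th[k]),k.sum()
E
python3 - <<'E'
from h import *
np.set_printoptions(precision=1,suppress=True)
t=env.grab_frame('top'); print('lid',lidangle(t))
st=env.state(); print(st['time_s'],st['ee_pos'],tocase(st['ee_pos']),st['force'])
E
```

```text
lid (np.float64(0.41331155044824297), np.int64(15502))
3.95 [ 665.1 -250.6   28.7] [-245.9   -0.2   28.7] [ 5.6 -5.2  0.9]
```

The lid popped to 0.41 rad by itself, with the robot clear of it. Next I move the finger in front of the lid's lower edge at y +60.

>>> move_arm:
  plan:
    - [[-2.96,1.8,2.75],0,1]
    - [[-2.96,1.8,2.75],0,1]
    - [[-2.96,1.8,2.75],0,1]
    - [[-2.96,1.8,2.75],0,1]
    - [[0,0,0],0,1]

```text
time_s: 4.45
ee_pos: [539.6, -169.5, 141.9]
ee_rot: [179.9, 0.1, 123.0]
force: [1.3, -1.3, 0.5]
gripper_width: 0.6
gripper_force: 0.0
```

```bash
python3 - <<'E'
from h import *
np.set_printoptions(precision=1,suppress=True)
s=env.grab_frame('scene')
st=env.state(); print(st['time_s'],st['ee_pos'],tocase(st['ee_pos']),st['force'],st['ee_rot'])
for l in('lid_edge','hinge'):
    print([(d['score'],np.array(d['point'])) for d in env.landmark_of(s,l)][:2])
print(proj(s,toworld([-83.4,60,155.7])))
c=s['frame'][60:340,160:480,::-1]; cv2.imwrite('pics/c.png',cv2.resize(c,None,fx=2,fy=2,interpolation=2))
E
```

```text
4.5 [ 541.  -170.4  140.3] [-111.    60.2  140.3] [ 1.  -0.3  0. ] [179.9   0.2 123. ]
[(0.59, array([314.9, 149.7]))]
[(0.75, array([396. , 248.7])), (0.26, array([267. , 255.9]))]
[np.float64(318.6391223429399), np.float64(148.17712953818224)]
```

View pics/c.png

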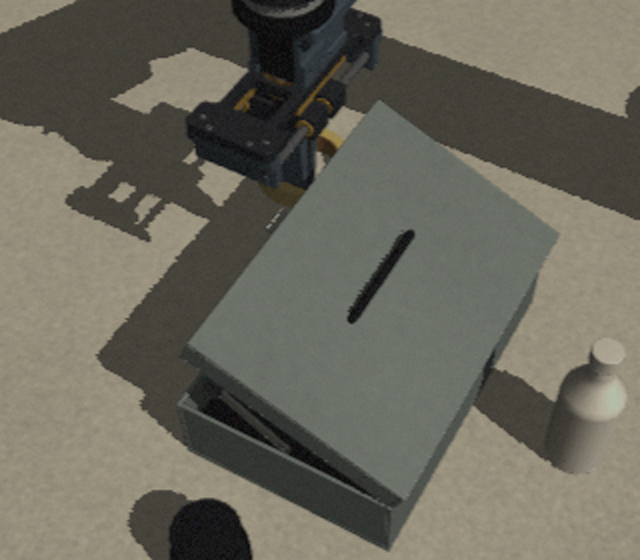

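Picture: the lid is ajar, the fingers are in front of its lower edge on the tape side, and the body is clear of the lid. The stay shows at crop (265,430). I'll start pushing the edge up along its arc.

>>> move_arm:
  plan:
    - [[-0.38,0.59,0.1],0,1]
    - [[-0.38,0.59,0.1],0,1]
    - [[-0.33,0.5,1.3],0,1]
    - [[-0.33,0.5,1.4],0,1]
    - [[-0.44,0.67,1.3],0,1]

```text
time_s: 5.1
ee_pos: [523.2, -143.1, 179.7]
ee_rot: [-180.0, 0.0, 122.9]
force: [2.4, -2.2, -2.6]
gripper_width: 0.6
gripper_force: 1.5
```

```bash
cat > chk.py <<'E'
from h import *
np.set_printoptions(precision=1,suppress=True)
t=env.grab_frame('top'); print('lid',lidangle(t))
st=env.state(); q=tocase(st['ee_pos']); print(st['time_s'],st['ee_pos'],q,'force case',[round(float(v),1) for v in (st['force']@ex,st['force']@ey,st['force'][2])])
x=(100-(q[0]+16))/200; print('theta expected from x',np.arccos(np.clip(x,-1,1)))
E
python3 chk.py
```

```text
lid (np.float64(0.6307978584184211), np.int64(14919))
5.15 [ 523.  -141.8  182. ] [-77.3  59.7 182. ] force case [-0.5, 1.7, -0.4]
theta expected from x 0.6329945723126742
```

>>> move_arm:
  plan:
    - [[-0.49,0.75,1.3],0,1]
    - [[-0.55,0.85,1.1],0,1]
    - [[-0.59,0.91,1.1],0,1]
    - [[-0.64,0.98,1.0],0,1]
    - [[-0.66,1.02,0.9],0,1]

```text
time_s: 5.65
ee_pos: [492.5, -96.4, 234.7]
ee_rot: [-180.0, -0.0, 122.9]
force: [1.1, -1.7, -0.9]
gripper_width: 0.8
gripper_force: 0.9
```

```bash
python3 chk.py
```

```text
lid (np.float64(1.0131440449065257), np.int64(10388))
5.7 [492.  -95.  236.2] [-21.1  60.2 236.2] force case [1.0, -0.4, 0.7]
theta expected from x 1.0176181812117433
```

>>> move_arm:
  plan:
    - [[-0.71,1.09,0.8],0,1]
    - [[-0.71,1.09,0.7],0,1]
    - [[-0.65,1.01,0.6],0,1]
    - [[-0.6,0.92,0.4],0,1]
    - [[-0.49,0.75,0.3],0,1]

```text
time_s: 6.2
ee_pos: [461.2, -48.0, 262.3]
ee_rot: [-180.0, -0.0, 123.0]
force: [1.6, -1.7, -1.3]
gripper_width: 0.3
gripper_force: 0.9
```

```bash
python3 chk.py
```

```text
lid (np.float64(1.3283186761581018), np.int64(3392))
6.25 [460.6 -47.  262.7] [ 36.3  60.4 262.7] force case [0.5, -0.5, -0.1]
theta expected from x 1.3297900945692709
```

>>> move_arm:
  plan:
    - [[-0.19,0.29,0.1],0,1]
    - [[-0.19,0.29,0],0,1]
    - [[0,0,0],0,1]

```text
time_s: 6.55
ee_pos: [458.2, -42.9, 263.1]
ee_rot: [180.0, 0.0, 122.9]
force: [0.5, 0.1, 0.3]
gripper_width: 0.4
gripper_force: 0.5
```

```bash
python3 chk.py
```

```text
lid (np.float64(1.3584610595599946), np.int64(2761))
6.6 [458.2 -42.9 263. ] [ 41.   60.2 263. ] force case [-1.4, 0.6, 0.5]
theta expected from x 1.3540156023924632
```

>>> move_arm:
  plan:
    - [[-0.11,0.17,0],0,1]
    - [[0,0,0],0,1]
    - [[2.5,-3.9,0],0,1]
    - [[2.5,-3.9,0],0,1]
    - [[0,0,0],0,1]

```text
time_s: 7.1
ee_pos: [509.0, -122.4, 261.8]
ee_rot: [-180.0, 0.0, 122.7]
force: [-1.0, 0.9, -0.6]
gripper_width: 0.7
gripper_force: 0.0
```

```bash
python3 chk.py; python3 - <<'E'
from h import *
np.set_printoptions(precision=1,suppress=True)
s=env.grab_frame('scene');t=env.grab_frame('top')
for n,p in(('s',s),('t',t)):
    for l in('knee_pin','stay_arm'):
        for d in env.landmark_of(p,l)[:2]:
            X=at_depth(p,d['point'],1); print(n,l,d['score'],np.array(d['point']),None if X is None else tocase(X))
    for w in([42,-136,123],[-5,-138,66]): print('exp',proj(p,toworld(w)))
u,v=[int(a) for a in proj(s,toworld([42,-136,123]))]; print(u,v)
c=s['frame'][v-75:v+75,u-100:u+100,::-1]; cv2.imwrite('pics/d.png',cv2.resize(c,None,fx=4,fy=4,interpolation=2))
E
```

```text
lid (np.float64(1.3619165231148416), np.int64(5119))
7.15 [ 507.3 -120.4  261.7] [-50.8  61.2 261.7] force case [0.1, 0.4, 0.1]
theta expected from x 0.8313554943389866
s knee_pin 0.48 [321.2 274.1] [  37.5 -143.6  134.3]
s stay_arm 0.88 [298.8 285.1] [  -2.6 -147.7   73.8]
exp [np.float64(326.44152573010473), np.float64(275.40245345996556)]
exp [np.float64(300.89324870890374), np.float64(282.28887884557844)]
t knee_pin 0.66 [271.  205.7] [  34.9 -134.2  135.7]
t stay_arm 0.72 [293.3 196.3] [  -5.9 -138.4   73.1]
exp [np.float64(267.1931684753179), np.float64(208.5167590932536)]
exp [np.float64(293.0805461122607), np.float64(197.5415309437106)]
326 275
```

View pics/d.png

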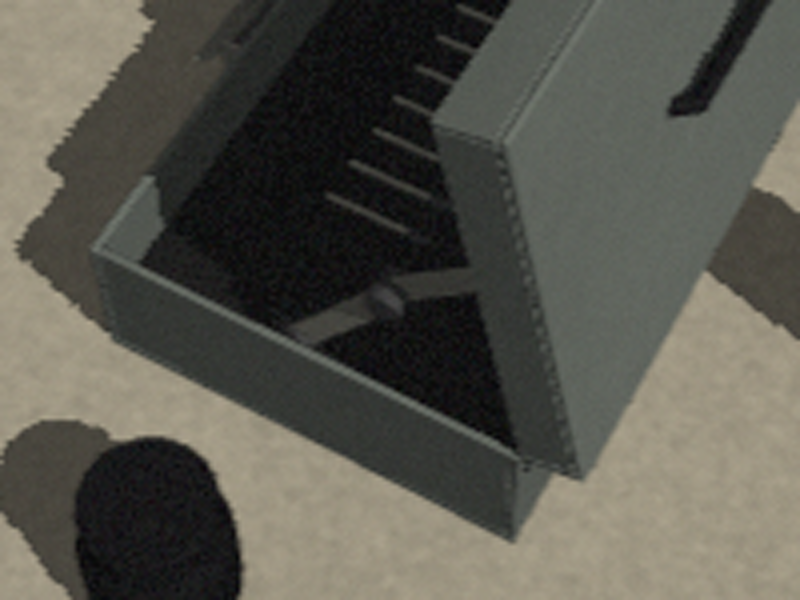

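Picture: the lid stands up by itself at about 1.36 rad. The stay is nearly straight, with its knee at crop (390,300), still slightly on the upper front side. I'll check the forearm's clearance over the raised lid before reaching across.

```bash
python3 - <<'E'
from h import *
np.set_printoptions(precision=0,suppress=True)
st=env.state(); e=st['ee_pos']; d=e[:2]/np.linalg.norm(e[:2]); R=np.linalg.norm(e[:2]); print(R,e,st['qpos'])
for n in('scene','top'):
    X=cloud(env.grab_frame(n)).reshape(-1,3); X=X[~np.isnan(X[:,0])]
    r=X[:,:2]@d; l=X[:,1]*d[0]-X[:,0]*d[1]
    for b in range(150,620,30):
        k=(r>=b)&(r<b+30)&(abs(l)<110)&(X[:,2]>285)
        if k.sum()>5: print(n,b-R,k.sum(),'z',np.percentile(X[k,2],[1,10,50,99]),'lat',l[k].min(),l[k].max())
E
```

```text
520.0306337064994 [ 506. -118.  263.] [-14.  12.  92.   0.  77. -47.]
scene -100.03063370649943 312 z [343. 348. 374. 385.] lat -51.70380945406583 -17.79406855612487
scene -70.03063370649943 580 z [343. 354. 379. 407.] lat -58.50487439517343 16.10692528232144
scene -40.03063370649943 1170 z [290. 349. 381. 450.] lat -7.689582109984514 46.08100385997315
scene -10.03063370649943 2185 z [289. 350. 389. 452.] lat -12.291529958744476 76.51374460291295
scene 19.96936629350057 1661 z [343. 354. 383. 450.] lat -12.961072303657119 91.97152691180915
scene 49.96936629350057 1024 z [342. 348. 380. 385.] lat 19.417724593917143 77.18833987216757
scene 79.96936629350057 107 z [344. 352. 375. 385.] lat 31.648124487165376 47.91267696597086
top -100.03063370649943 2249 z [576. 581. 598. 638.] lat -40.96818349746752 58.226790686553215
top -70.03063370649943 12207 z [569. 580. 634. 656.] lat -41.58186285475867 58.025142210479444
top -40.03063370649943 17989 z [364. 591. 631. 651.] lat -29.360418412525632 59.14116941091671
top -10.03063370649943 17528 z [358. 573. 636. 644.] lat 0.944335936270619 73.89420054533855
top 19.96936629350057 7938 z [369. 384. 622. 637.] lat -11.479889791817286 88.11497403680823
top 49.96936629350057 1287 z [381. 383. 384. 386.] lat 15.483289973066931 75.18086770175067
top 79.96936629350057 82 z [382. 383. 384. 386.] lat 29.005712086040703 45.79204755609524
```

The wide part of the body ends about 120 mm above the TCP and the forearm is well higher, so both clear the lid. I'll move over the stay and down.

>>> move_arm:
  plan:
    - [[2.85,2.84,0],0,1]
    - [[2.85,2.84,0],0,1]
    - [[2.85,2.84,0],0,1]
    - [[2.85,2.84,0],0,1]
    - [[2.85,2.84,0],0,1]

```text
time_s: 8.05
ee_pos: [650.2, 24.4, 263.3]
ee_rot: [180.0, 0.0, 123.0]
force: [0.4, -0.2, -0.2]
gripper_width: 0.4
gripper_force: 0.0
```

>>> move_arm:
  plan:
    - [[0,0,0],0,1]
    - [[0,0,-4.0],0,1]
    - [[0,0,-4.0],0,1]
    - [[0,0,-3.5],0,1]
    - [[0,0,-1.5],0,1]

```text
time_s: 8.55
ee_pos: [646.4, 22.4, 129.3]
ee_rot: [-179.7, -0.2, 122.9]
force: [0.3, 0.2, 0.3]
gripper_width: 0.3
gripper_force: 0.0
```

```bash
python3 chk.py
```

```text
lid (np.float64(0.9977080788155948), np.int64(1489))
8.6 [645.8  22.4 128. ] [  -6.5 -132.7  128. ] force case [0.2, 1.4, -1.3]
theta expected from x 1.1013614631244493
```

>>> move_arm:
  plan:
    - [[0,0,-0.8],0,1]
    - [[0,0,0],0,1]

```text
time_s: 8.8
ee_pos: [649.3, 22.5, 125.2]
ee_rot: [180.0, 0.0, 122.9]
force: [0.4, -0.7, 0.5]
gripper_width: 0.4
gripper_force: 0.0
```

```bash
cat >> h.py <<'E'
def lid2(p):
    X=cloud(p).reshape(-1,3); q=X-C; q=np.stack([q@ex,q@ey,q[:,2]],1)
    q=q[(q[:,1]>-100)&(q[:,1]<145)&(q[:,0]>95)&(q[:,0]<160)&(q[:,2]>110)&(q[:,2]<275)]
    r=np.hypot(100-q[:,0],q[:,2]-76); th=np.arctan2(q[:,2]-76,100-q[:,0])-np.arcsin(np.clip(28/r,-1,1))
    return np.median(th),len(th)
E
python3 - <<'E'
from h import *
np.set_printoptions(precision=1,suppress=True)
s=env.grab_frame('scene'); st=env.state(); q=tocase(st['ee_pos'])
print('lid',lid2(s),st['time_s'],q,'F',st['force']@ex,st['force']@ey,st['force'][2])
u,v=[int(a) for a in proj(s,toworld([20,-136,130]))]
c=s['frame'][v-75:v+75,u-100:u+100,::-1]; cv2.imwrite('pics/e.png',cv2.resize(c,None,fx=4,fy=4,interpolation=2))
E
```

```text
lid (np.float64(1.3790424982643725), 4754) 8.85 [  -8.5 -136.1  125.9] F 0.3759881560844686 -0.5298239551467795 0.5043845063538046
```

View pics/e.png

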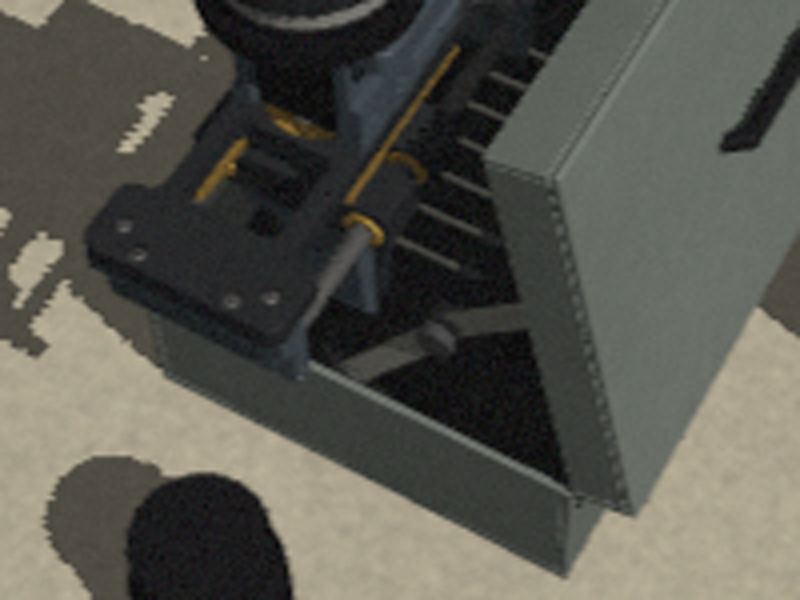

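Picture: the fingers hang in front of the stay, with the knee boss at crop (437,335), and the lid still stands. I'll push along (0.77, -0.64) against the lower strip just below the knee.

>>> move_arm:
  plan:
    - [[-0.38,0.59,-0.47],0,1]
    - [[-0.38,0.59,-0.47],0,1]
    - [[-0.16,0.25,-0.2],0,1]
    - [[0,0,0],0,1]

```text
time_s: 9.25
ee_pos: [640.0, 37.6, 113.7]
ee_rot: [180.0, 0.0, 123.0]
force: [0.6, 0.5, 0.8]
gripper_width: 0.3
gripper_force: 0.1
```

```bash
cat > k.py <<'E'
from h import *
np.set_printoptions(precision=1,suppress=True)
s=env.grab_frame('scene'); st=env.state(); q=tocase(st['ee_pos'])
print('lid',lid2(s),st['time_s'],q,'F',st['force']@ex,st['force']@ey,st['force'][2])
for d in env.landmark_of(s,'knee_pin')[:2]:
    X=at_depth(s,d['point'],1); print('knee',d['score'],np.array(d['point']),tocase(X))
E
python3 k.py
```

```text
lid (np.float64(1.3884960763817733), 4978) 9.3 [   9.2 -136.1  113.7] F -0.7667246158299826 0.604444680308615 0.37133829421600356
knee 0.68 [323.3 273.7] [  38.8 -139.7  130.7]
```

>>> move_arm:
  plan:
    - [[-0.14,0.21,-0.17],0,1]
    - [[-0.14,0.21,-0.17],0,1]
    - [[0,0,0],0,1]

```text
time_s: 9.65
ee_pos: [637.5, 41.3, 110.0]
ee_rot: [180.0, 0.0, 122.9]
force: [1.0, -0.2, 1.3]
gripper_width: 0.4
gripper_force: 0.6
```

```bash
python3 k.py
```

```text
lid (np.float64(1.3822706033765186), 4826) 9.7 [  13.9 -136.   110.1] F -0.7696342920887183 -0.5922198437078027 0.30381689755942126
knee 0.65 [331.5 280.5] [  53.3 -140.6  124.1]
```

>>> move_arm:
  plan:
    - [[-0.1,0.16,-0.13],0,1]
    - [[0,0,0],0,1]

```text
time_s: 9.95
ee_pos: [636.8, 42.5, 109.0]
ee_rot: [180.0, 0.1, 122.9]
force: [0.2, -2.8, 1.4]
gripper_width: 0.4
gripper_force: 1.4
```

```bash
python3 k.py
```

```text
lid (np.float64(1.3772893448198014), 4723) 10.0 [  15.3 -136.1  109.1] F -1.8866088446341138 0.8139122153661177 1.9766092325175477
knee 0.73 [327.2 282.6] [  47.8 -144.   118.4]
```

>>> move_arm:
  plan:
    - [[-0.1,0.16,-0.13],0,1]
    - [[0,0,0],0,1]

```text
time_s: 10.25
ee_pos: [636.7, 43.0, 108.6]
ee_rot: [179.9, 0.2, 123.0]
force: [0.6, -5.8, 5.5]
gripper_width: 0.0
gripper_force: 3.8
```

```bash
python3 k.py
```

```text
lid (np.float64(1.3774384169177374), 4720) 10.3 [  15.8 -136.3  108.6] F -5.4528542442671615 1.2109005845724394 3.9099102110100623
knee 0.51 [329.3 280.8] [  51.  -143.2  125.2]
```

>>> move_arm:
  plan:
    - [[-0.08,0.12,-0.1],0,1]
    - [[0,0,0],0,1]

```text
time_s: 10.55
ee_pos: [636.6, 43.3, 108.4]
ee_rot: [179.9, 0.4, 123.0]
force: [3.2, -8.1, 7.3]
gripper_width: 0.8
gripper_force: 5.4
```

```bash
python3 k.py
```

```text
lid (np.float64(1.3772929274642751), 4699) 10.6 [  16.1 -136.4  108.4] F -7.021311535180111 2.577315024262977 6.5264527365174985
knee 0.66 [331.3 281.8] [  53.9 -142.3  123.2]
```

The force rose to about 10 N with almost no further travel, so the knee is at its stop. I'll back off and rise clear.

>>> move_arm:
  plan:
    - [[0.6,-0.95,0.8],0,1]
    - [[1.2,-1.9,1.5],0,1]
    - [[1.2,-1.9,3.5],0,1]
    - [[1.2,-1.9,4.0],0,1]
    - [[1.2,-1.9,4.0],0,1]

```text
time_s: 11.15
ee_pos: [688.3, -40.0, 245.3]
ee_rot: [-179.9, -0.2, 123.0]
force: [0.2, 0.4, 0.2]
gripper_width: 0.4
gripper_force: 0.0
```

>>> move_arm:
  plan:
    - [[2.5,-3.9,1],0,1]
    - [[2.5,-3.9,1],0,1]
    - [[0,0,0],0,1]
    - [[0,0,0],0,1]

```text
time_s: 11.55
ee_pos: [738.5, -118.4, 263.2]
ee_rot: [-179.9, -0.2, 122.9]
force: [-0.1, -0.7, 0.7]
gripper_width: 0.3
gripper_force: 0.0
```

```bash
python3 k.py; python3 - <<'E'
from h import *
s=env.grab_frame('scene')
cv2.imwrite('pics/f.png',cv2.resize(s['frame'][180:360,210:450,::-1],None,fx=3.3,fy=3.3,interpolation=2))
E
```

```text
lid (np.float64(1.3772653799903196), 4724) 11.6 [-173.9 -134.   263.3] F 0.2872961193826401 0.20980102456316968 0.5121611396337051
knee 0.48 [329.  282.5] [  51.4 -144.8  123. ]
```

View pics/f.png

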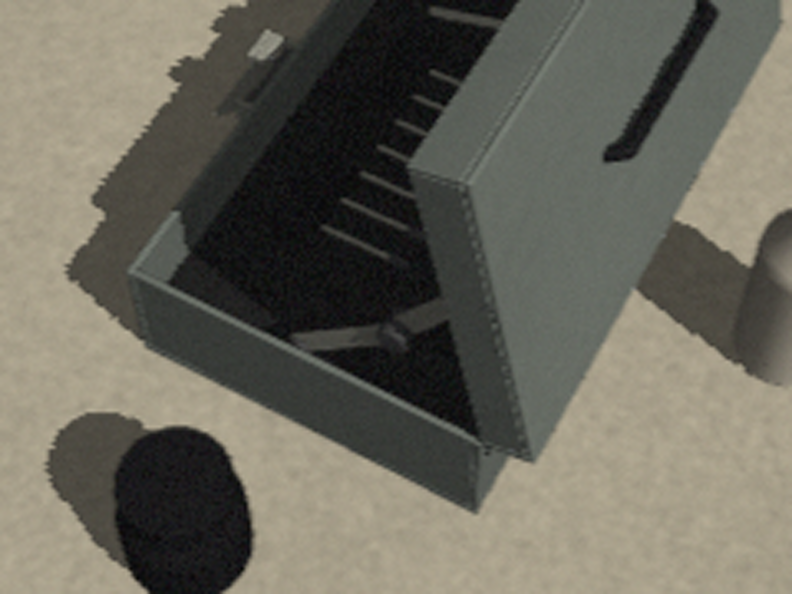

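Picture: the stay's knee, at crop (395,335), now bends the other way, towards the hinge and down. It is locked past straight, and the lid stands by itself. The jar and bottle show unmoved.

```bash
python3 -c "
from workcell import env
print(env.job_done())"
```

```text
the job is handed in; nothing more can be done
None
```

The job is handed in at about 12 s: the lid popped to 0.41 rad untouched, and it now stands still at about 1.37 rad on the stay, knee pushed through past straight to its stop; the highest wrist force I read was about 11 N, the jar and bottle look unmoved, and the arm never went near the tape, though I did not re-measure it at the end.

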